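Strip the tested brass bracket from its test stud

TASK

The brass lamp bracket has passed its earth test, so take it off its test stud: first the orange wing nut, then the black spacer, then the brass bracket, one at a time, each lifted off and set down (not dropped) in the blue tray before the next is taken. At the end all three rest on the floor of the tray, none on top of another, the bracket flat. The nut is already unscrewed and everything lifts straight up.

Things in the scene. Friction and masses are not known exactly. Their poses are not given: they have to be found in the camera images.
- wingnut_center (a point): Orange wing nut, top of the loose stack on the stud. Round hub 24 mm wide, 18 high, 15 mm smooth bore (lifts straight off); two wings 7 mm thick along its own x, 62 mm tip to tip, rising to 27 mm above the hub's underside. About 40 g. The point is on the bore's axis, 9 mm above the underside; z up the bore. At the start the underside is 58 mm and the steel stud's top (11 mm thick) 74 mm above the table.
- spacer_center (a point): Black plastic spacer ring under the wing nut: 36 mm wide, 18 mm high, 15 mm bore, about 40 g. The point is its centre, 9 mm above its underside; z along the bore. At the start its underside is 40 mm above the table, on the brass bracket. A like stand nearby (dark steel bracket, white spacer, steel wing nut, 85 mm high) is clamped tight and stays as it is.
- bracket_center (a point): Brass bracket, lowest on the stud: a bridge 90 mm long (own x), 34 wide (own y), 18 high: a 6 mm plate with a 15 mm bore, and a 5 mm leg turned down at each end. About 120 g. The point is on the bore's axis, 9 mm above the legs' feet. At the start the feet are 22 mm above the table and the plate rests on a round boss 24 mm wide on a black base 100 mm square, 12 mm high; its long edges are free below.
- tray: Fixed blue open tray, empty, 160 mm (own x axis) by 240 mm (own y axis) outside, 28 mm high, walls 4 mm and floor 4 mm thick. The origin is the centre of its underside, on the table; z up.
Not all that is in view belongs to the job. Leave any purple look-alike of the part that bears wingnut_center alone.

How it is judged:
On the way, in this order (a step that is already met when the one before it is completed fails the run):
1. the orange wing nut is let go in the tray (x of wingnut_center in the frame of tray between -0.08 and 0.08 m and y of wingnut_center in the frame of tray between -0.12 and 0.12 m and z of wingnut_center in the frame of tray between 0 and 0.026 m and contact force between the fingers and wingnut below 0.1 N and linear speed of wingnut below 0.05 m/s), for 0.2 s.
2. the black spacer is let go in the tray (x of spacer_center in the frame of tray between -0.08 and 0.08 m and y of spacer_center in the frame of tray between -0.12 and 0.12 m and z of spacer_center in the frame of tray between 0 and 0.026 m and contact force between the fingers and spacer below 0.1 N and linear speed of spacer below 0.05 m/s), for 0.2 s.
3. the brass bracket is let go in the tray (x of bracket_center in the frame of tray between -0.08 and 0.08 m and y of bracket_center in the frame of tray between -0.12 and 0.12 m and z of bracket_center in the frame of tray between 0 and 0.02 m and contact force between the fingers and bracket below 0.1 N and linear speed of bracket below 0.05 m/s), for 0.2 s.
At the end, for the whole second after the job is handed in: Nut, spacer and bracket are all inside the tray's outline, at rest and released, none stacked on another: the centres of the nut and spacer less than 26 mm, and of the bracket less than 20 mm, above the tray's underside (they lie at 13 mm when flat) (all of step 1 and all of step 2 and all of step 3); the robot touches nothing.
It fails at once if the spacer is carried off with the nut still on it (horizontal distance between wingnut_center and spacer_center below 0.02 m and distance between wingnut_center and spacer_center below 0.05 m and distance of spacer_center from where it was at the start of the episode above 0.02 m and not (x of wingnut_center in the frame of tray between -0.08 and 0.08 m and y of wingnut_center in the frame of tray between -0.12 and 0.12 m and z of wingnut_center in the frame of tray between 0 and 0.04 m)).
It fails at once if the bracket is carried off with the spacer still on it (horizontal distance between spacer_center and bracket_center below 0.02 m and distance between spacer_center and bracket_center below 0.05 m and distance of bracket_center from where it was at the start of the episode above 0.02 m and not (x of spacer_center in the frame of tray between -0.08 and 0.08 m and y of spacer_center in the frame of tray between -0.12 and 0.12 m and z of spacer_center in the frame of tray between 0 and 0.04 m)).
It fails at once if a part is dropped from more than about 30 mm instead of set down ((linear speed of wingnut above 0.8 m/s and contact force between the fingers and wingnut below 0.01 N) or (linear speed of spacer above 0.8 m/s and contact force between the fingers and spacer below 0.01 N) or (linear speed of bracket above 0.8 m/s and contact force between the fingers and bracket below 0.01 N)).
It also fails if it takes over 72 s, if anything falls off the work surface, if the arm or the gripper's body presses on something with over 40 N, if the wrist force passes 120 N, or if a joint passes its speed limit or range.

ROBOT

A 6-joint arm with a two-finger parallel gripper is mounted at the origin on the work surface. World frame = base frame: x ahead of the robot, y to its left, z up, the work surface at z = 0. Lengths are in m, angles in rad, forces in N, time in s.
With the tool pointing down it reaches from about 0.3 to 0.95 m from the base axis. Payload 3.1 kg.
Tool frame: the origin (TCP) lies at the very end of the fingers, on their centre line; the grasp point (between the pads) lies 19 mm behind it (bot.grip_point_offset is the z of the grasp point in the tool frame, in m); z points along the fingers, y is the line along which they close (so a half turn about z gives the same grasp; the last joint's range is limited). The gripper opens to 85 mm and grips with 20 to 120 N. Pads are 22 mm wide; open, the fingers measure 114 mm over their backs; the gripper's body (76 mm by 85 mm) begins 54 mm behind the grasp point. The pads swing forward as they close: fully open they stand 13 mm farther back than shut.
Start: joints at [-0.07, 0.308, 1.634, -0, 1.2, -0.07], TCP at [0.625, -0, 0.231] pointing down, gripper open.
Joint ranges: [-3.06, 3.06], [-0.79, 1.96], [0.05, 2.63], [-1.19, 4.34], [0.05, 2.64], [-2.94, 2.94]. Speed limits (rad/s): [2.79, 2.79, 3.14, 3.14, 3.14, 3.14].

INTERFACE

Orientations are given as a rotation vector (axis times angle).
In Python, from station import observe, cams, sign_off, spot_in, outline_of, bot gives the robot as it stands.
- The arm moves only by the shell command python3 -m pendant 'ROWS' [FORCE]. ROWS is JSON, one flat list of numbers, 7 for each row, row after row: the shift along the world's x, y, z scaled (see below), then the turn, a rotation vector about the world's x, y, z scaled (see below), then the gripper's target within -1 to 1 (fully open at 1, half-way at 0, shut at -1). A call has 1 to 10 rows; each row is the pose to reach, as a shift and turn from the pose commanded when the call began; what a row does not reach only later rows make up. The controller multiplies each number of a shift by 30 cm and each number of a turn by 90 degrees. A row lasts 1/10 s, in which the tool goes at most 50 mm and 8.59 degrees, less where a joint would pass 70% of its speed; a pose out of reach is approached as far as the arm can. A call with a number of a shift or a turn outside -1 to 1 is refused whole. A call with a gripper value outside its range is refused whole. The fingers move at their own pace and stop on an object; FORCE is the grip in N (left out, the last holds). Time passes only in rows, so rows that repeat a pose let the fingers close. It gives the time, the measured TCP pose, the force, the opening and the grip force at its end, in the units of the state.
- observe(): the state, without advancing time (a new reading comes with each control period).
- cams.read_camera(name): name is "scene" or "side" or "wrist"; returns a dict with "img" (480x640x3 uint8, red, green, blue), "z_map" (480x640 float32, m along the optical axis (not along the pixel's ray), 0 where there is no reading), "fx", "fy", "cx", "cy" (pixels), "world_from_camera" (4x4, takes a point from camera to world coordinates). Camera axes: x right, y down, z forward; pixel columns grow to the right and rows downward; lengths in m; the calibration is good to about 2 mm. A picture is of the moment at which its call begins.
- sign_off(): hands the job in; it is judged then, once.
Trained networks look in a picture, given as the dict that the camera call returned (one of the last four; its "shot" number tells which), for a name from the list of things; names that differ only in an ending like _2 or _b are one class to them, and where a whole thing is asked for, a point or a joint stands for the part that bears it (a point fixed in the world has none). Each returns a list of dicts, best first, with "score" (0 to 1); they miss things now and then, are a little off and sometimes report something else, mostly with a low value. They report only what shows in the picture. A call takes as long as a camera call. They do not tell look-alikes from the thing itself.
- spot_in(label, picture): "bbox" ([left, top, right, bottom] as shares, 0 to 1, of the picture: columns of its width, rows of its height, round what is visible of it).
- outline_of(label, picture): "region" (480x640 bool, what is visible of it) and "bbox" ([left, top, right, bottom] as shares, 0 to 1, of the picture: columns of its width, rows of its height, round what is visible of it).
The state is a dict: "time": time; "joint_pos": joint angles; "qvel": joint speeds; "joint_efforts": joint torques, N m; "eef_pos": TCP position; "tool_rot": TCP orientation; "contact_force": force on the tool from outside, world axes, zero at the start; "torque": the same for the moment, N m; "finger_gap": finger opening in m; "finger_force": force on a finger pad.
Only numpy, scipy, OpenCV 4.12 (cv2) and the standard library are available. Lean on these libraries where they do the work, as an engineer would, in place of code of your own. Each camera call takes 0.05 s, during which the arm holds its last target. There are 200 camera calls.

## Working session

There is one attempt and no reset: what is moved stays moved. The work goes in short steps, Python scripts to look and compute and a shell command to move; the robot and the scene stay as the last step left them, time stands still between calls to the robot, and variables do not carry over. Pictures are saved under pics/ and viewed, at most 13 in all, crops included, and the job is handed in when it is done.

```bash
mkdir -p pics; cat > h.py <<'E'
import numpy as np, cv2
from station import observe, cams, sign_off, spot_in, outline_of, bot
def cloud(p):
    z=p["z_map"]; v,u=np.mgrid[0:480,0:640]
    c=np.stack([(u-p["cx"])/p["fx"]*z,(v-p["cy"])/p["fy"]*z,z],-1)
    T=np.array(p["world_from_camera"]); w=c@T[:3,:3].T+T[:3,3]; w[z<=0]=np.nan
    return w
def save(p,n): cv2.imwrite(f"pics/{n}.png",p["img"][:,:,::-1])
E
python3 - <<'E'
from h import *
np.set_printoptions(precision=4,suppress=True)
ims=[]
for n in ["scene","side","wrist"]:
    p=cams.read_camera(n); w=cloud(p); im=p["img"].copy()
    print(n,np.array(p["world_from_camera"])[:3,3])
    for l in ["wingnut_center","spacer_center","bracket_center","tray"]:
        for r in outline_of(l,p)[:3]:
            m=r["region"]&np.isfinite(w[...,2]); q=w[m]
            if len(q)<5: continue
            print(l,round(r["score"],2),np.round(np.array(r["bbox"])*[640,480,640,480]),len(q),np.nanmedian(q,0),np.percentile(q,2,axis=0),np.percentile(q,98,axis=0),im[m].mean(0).astype(int))
    ims.append(im)
    if n=="scene": save(p,"s0")
    if n=="side": save(p,"d0")
print(observe())
E
```

```text
scene [0.9848 0.5211 0.8868]
wingnut_center 0.68 [241. 151. 256. 164.] 110 [ 0.4789 -0.3435  0.0734] [ 0.47   -0.3608  0.0611] [ 0.4827 -0.3244  0.0827] [77 37 20]
wingnut_center 0.61 [297. 193. 309. 216.] 167 [ 0.4495 -0.2051  0.0159] [ 0.4339 -0.2279 -0.0005] [ 0.4567 -0.1771  0.0269] [49 33 54]
bracket_center 0.71 [231. 164. 260. 183.] 234 [ 0.4987 -0.3427  0.0384] [ 0.4783 -0.3822  0.0113] [ 0.5165 -0.3212  0.0422] [91 69 36]
tray 0.58 [359. 300. 532. 469.] 15031 [0.5097 0.2536 0.0032] [ 0.4224  0.124  -0.0007] [0.6025 0.3653 0.0273] [23 40 83]
side [ 0.3145 -0.6007  0.6025]
wingnut_center 0.72 [354. 398. 396. 444.] 751 [ 0.4685 -0.3425  0.0769] [ 0.4583 -0.3655  0.0626] [ 0.4824 -0.3142  0.0865] [141  64  10]
wingnut_center 0.68 [304. 345. 319. 385.] 405 [ 0.4446 -0.205   0.0188] [ 0.4318 -0.2346  0.0026] [ 0.4561 -0.1839  0.0285] [82 39 94]
spacer_center 0.93 [356. 418. 385. 448.] 390 [ 0.4605 -0.3491  0.0576] [ 0.4533 -0.3561  0.0446] [ 0.4764 -0.3259  0.0605] [19 15 14]
bracket_center 0.66 [335. 420. 412. 456.] 1566 [ 0.4549 -0.3407  0.0409] [ 0.426  -0.3686  0.0314] [ 0.5139 -0.3096  0.0432] [132  98  39]
tray 0.66 [220. 140. 316. 226.] 6654 [0.5119 0.2387 0.0055] [0.4235 0.1143 0.0023] [0.5982 0.3674 0.0291] [ 19  56 116]
wrist [0.6235 0.0771 0.3736]
tray 0.94 [ 60.   0. 269.  80.] 12603 [0.4984 0.1519 0.0041] [0.4131 0.1178 0.0019] [0.5718 0.174  0.0284] [ 33  63 130]
{'time': 0.75, 'joint_pos': array([-0.0697,  0.3081,  1.6337,  0.    ,  1.1997, -0.0697]), 'qvel': array([ 0.0017, -0.0003,  0.0015, -0.0012, -0.0007,  0.0011]), 'joint_efforts': array([  0.0001, -41.5177, -27.704 ,  -0.0001,   0.0006,  -0.    ]), 'eef_pos': array([ 0.625 , -0.    ,  0.2313]), 'tool_rot': array([2.2214, 2.2214, 0.0001]), 'contact_force': array([-0.4245, -1.1534, -0.3941]), 'torque': array([-0.0077, -0.0153,  0.0288]), 'finger_force': 0.0, 'finger_gap': 0.08506928656450011}
```

```bash
python3 - <<'E'
import cv2
a=cv2.imread("pics/d0.png"); cv2.imwrite("pics/d0c.png",cv2.resize(a[280:480,200:467],(800,600),interpolation=cv2.INTER_CUBIC))
E
```

```text
(no output)
```

View pics/d0c.png

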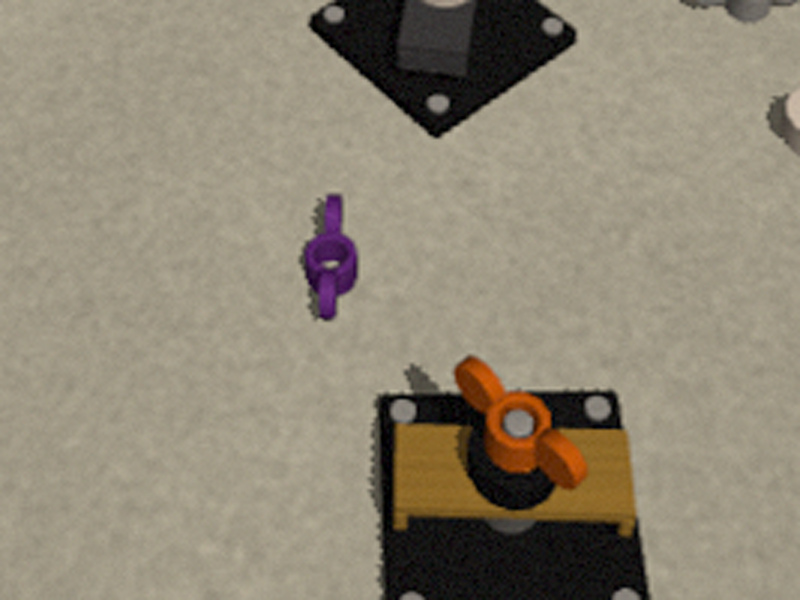

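View pics/s0.png

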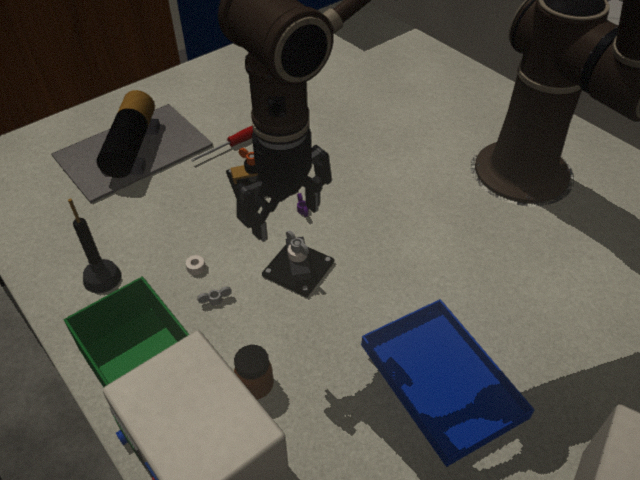

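The crop shows the orange nut at about (520,430), black spacer, and brass bracket along world x, all on the target stand. The purple nut is at (330,260). The scene view shows the tray empty at about (445,380). I'll go above the stand for a close look.

```bash
python3 -m pendant '[-0.5,-1,0.1,0,0,0,1,-0.5,-1,0.1,0,0,0,1,-0.5,-1,0.1,0,0,0,1,-0.5,-1,0.1,0,0,0,1,-0.5,-1,0.1,0,0,0,1,-0.5,-1,0.1,0,0,0,1,-0.5,-1,0.1,0,0,0,1,-0.5,-1,0.1,0,0,0,1]' 40
python3 -m pendant '[0,-0.37,0,0,0,0,1,0,-0.37,0,0,0,0,1,0,-0.37,0,0,0,0,1,0,-0.37,0,0,0,0,1,0,-0.37,0,0,0,0,1]'
cat > look.py <<'E'
from h import *
import sys
np.set_printoptions(precision=4,suppress=True)
p=cams.read_camera("wrist"); w=cloud(p); save(p,sys.argv[1])
print(observe()["eef_pos"],observe()["tool_rot"])
for l in sys.argv[2:]:
    for r in outline_of(l,p)[:2]:
        m=r["region"]&np.isfinite(w[...,2]); q=w[m]
        if len(q)<5: continue
        b=cv2.minAreaRect((q[:,:2]*1000).astype(np.float32))
        z=np.percentile(q[:,2],95); t=q[q[:,2]>z-.006]; 
        print(l,round(r["score"],2),np.round(np.array(r["bbox"])*[640,480,640,480]),len(q),"med",np.median(q,0),"lo",np.percentile(q,2,axis=0),"hi",np.percentile(q,98,axis=0),"rect",np.round(b[0]),np.round(b[1]),round(b[2],1))
        b=cv2.minAreaRect((t[:,:2]*1000).astype(np.float32)); d=t-t.mean(0); e,v=np.linalg.eigh(np.cov(d[:,:2].T))
        print("   top rect",np.round(b[0],1),np.round(b[1],1),round(b[2],1),"mid",(t.min(0)+t.max(0))/2,"axis deg",np.degrees(np.arctan2(v[1,1],v[0,1])), p["img"][m].mean(0).astype(int))
E
python3 look.py w1 wingnut_center spacer_center bracket_center
```

```text
time: 1.55
eef_pos: [0.4733, -0.3044, 0.2622]
tool_rot: [2.226, 2.213, -0.003]
contact_force: [0.5, 0.2, 0.4]
finger_gap: 0.0859
finger_force: 0.0
time: 2.05
eef_pos: [0.4752, -0.4095, 0.2607]
tool_rot: [-2.22, -2.22, -0.002]
contact_force: [1.1, 0.1, -0.4]
finger_gap: 0.0851
finger_force: 0.0
[ 0.4752 -0.4091  0.2609] [-2.219  -2.2216 -0.0013]
wingnut_center 0.86 [297.  85. 332. 163.] 924 med [ 0.4696 -0.3358  0.0769] lo [ 0.4566 -0.3634  0.0132] hi [ 0.4808 -0.3086  0.0853] rect [ 469. -336.] [23. 74.] 30.5
   top rect [ 468.6 -336.3] [ 7.  59.2] 22.2 mid [ 0.4686 -0.3362  0.0827] axis deg 112.13657639566212 [161  77  32]
wingnut_center 0.62 [271.   2. 278.   4.] 52 med [ 0.4319 -0.2319  0.0183] lo [ 0.4276 -0.2338  0.0011] hi [ 0.4348 -0.2277  0.023 ] rect [ 432. -231.] [9. 5.] 35.7
   top rect [ 430.6 -232.6] [3.  6.8] 87.1 mid [ 0.4306 -0.2326  0.0202] axis deg 173.84323097789618 [74 65 71]
```

View pics/w1.png

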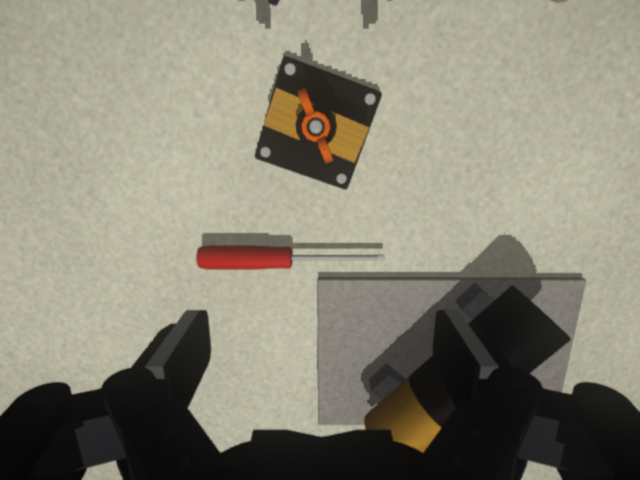

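The wrist view shows the target stand at (318,120), with the orange nut at (315,127). Its wings lie at about 112° in world and the bracket at about -20°. The nut measures 59x7 mm with its top at 83–85 mm, which matches the given sizes. I'll grip across the wings, on the hub.

```bash
python3 -m pendant '[-0.022,0.243,0,0,0,0.245,1,-0.022,0.243,-0.2,0,0,0.245,1,-0.022,0.243,-0.4,0,0,0.245,1,-0.022,0.243,-0.45,0,0,0.245,1,-0.022,0.243,-0.45,0,0,0.245,1]'
python3 look.py w2 wingnut_center spacer_center bracket_center; python3 -c "
from station import observe;print(observe()['joint_pos'])"
```

```text
time: 2.75
eef_pos: [0.4641, -0.3329, 0.1203]
tool_rot: [-1.746, -2.595, -0.003]
contact_force: [-0.4, 0.0, -0.6]
finger_gap: 0.0854
finger_force: 0.0
[ 0.4665 -0.3354  0.1238] [-1.7501 -2.6006 -0.0013]
wingnut_center 0.84 [332.   0. 409.  76.] 2071 med [ 0.4406 -0.2052  0.0181] lo [ 0.4288 -0.2315 -0.0003] hi [ 0.4522 -0.1862  0.027 ] rect [ 441. -205.] [59. 24.] 83.9
   top rect [ 439.9 -207.4] [53.6  7. ] 67.0 mid [ 0.4402 -0.2083  0.0247] axis deg 66.48149641381812 [49 35 55]
wingnut_center 0.64 [307. 227. 353. 338.] 2266 med [ 0.4681 -0.3342  0.0763] lo [ 0.456  -0.3596  0.0606] hi [ 0.4792 -0.3084  0.0851] rect [ 469. -342.] [23. 73.] 10.2
   top rect [ 468.4 -335.8] [ 7.  59.7] 22.2 mid [ 0.4683 -0.3361  0.0825] axis deg 112.28046099479846 [148  72  29]
spacer_center 0.79 [299. 236. 360. 294.] 1251 med [ 0.4596 -0.3282  0.0574] lo [ 0.4511 -0.3498  0.042 ] hi [ 0.4848 -0.3184  0.0593] rect [ 470. -339.] [37. 56.] 15.2
   top rect [ 468.4 -335.6] [35.2 35.2] 75.3 mid [ 0.4685 -0.3331  0.0681] axis deg -156.99351038946537 [44 33 23]
bracket_center 0.74 [254. 186. 397. 326.] 4956 med [ 0.4502 -0.3325  0.0398] lo [ 0.4245 -0.3629  0.0272] hi [ 0.5121 -0.3068  0.0412] rect [ 476. -343.] [ 47. 109.] 68.1
   top rect [ 468.9 -335.3] [37.3 90.7] 66.8 mid [ 0.469  -0.3357  0.0546] axis deg 159.26913960172413 [159 121  52]
[-7.00279748e-01  3.36815927e-01  1.82235244e+00 -1.02303492e-05
  9.76987343e-01 -1.08536725e+00]
```

View pics/w2.png

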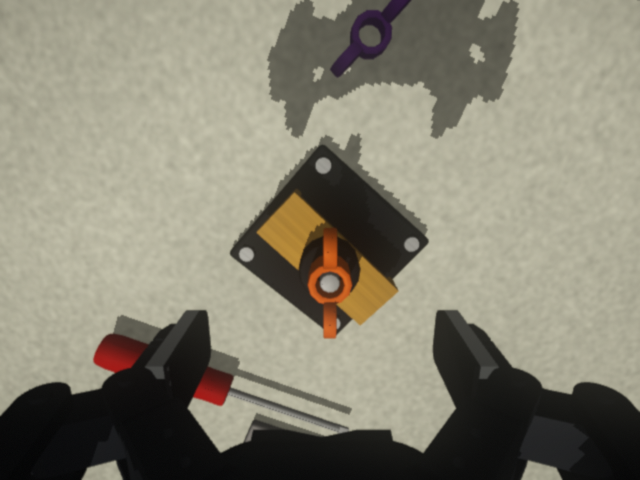

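The wrist view confirms the nut hub at (330,285), between the fingers, with the wings vertical in the image so the yaw is right. Now down to the nut and close.

```bash
python3 -m pendant '[0.006,-0.002,-0.1,0,0,0,0,0.006,-0.002,-0.205,0,0,0,0,0.006,-0.002,-0.205,0,0,0,-0.3,0.006,-0.002,-0.205,0,0,0,-1,0.006,-0.002,-0.205,0,0,0,-1,0.006,-0.002,-0.205,0,0,0,-1,0.006,-0.002,-0.205,0,0,0,-1,0.006,-0.002,-0.205,0,0,0,-1,0.006,-0.002,-0.205,0,0,0,-1]' 40
```

```text
time: 3.85
eef_pos: [0.4719, -0.3402, 0.0673]
tool_rot: [1.753, 2.601, -0.001]
contact_force: [0.5, 0.0, 7.0]
finger_gap: 0.0213
finger_force: 39.8
```

```bash
python3 -m pendant '[0,0,0,0,0,0,-1]'; python3 look.py w3 wingnut_center spacer_center
```

```text
time: 3.95
eef_pos: [0.4719, -0.3402, 0.0673]
tool_rot: [1.753, 2.601, -0.001]
contact_force: [-1.3, -0.3, 5.5]
finger_gap: 0.0214
finger_force: 39.8
[ 0.4719 -0.3402  0.0673] [ 1.753   2.6013 -0.0009]
wingnut_center 0.88 [294. 237. 349. 386.] 4221 med [ 0.4689 -0.3337  0.0761] lo [ 0.4563 -0.3598  0.0585] hi [ 0.4805 -0.308   0.0849] rect [ 483. -364.] [ 23. 124.] 25.8
   top rect [ 468.8 -335.5] [ 6.9 59.6] 21.9 mid [ 0.4688 -0.3353  0.0824] axis deg 112.0866908582944 [150  74  30]
wingnut_center 0.68 [323.   1. 393.  36.] 1268 med [ 0.4352 -0.223   0.0213] lo [ 0.4274 -0.2326  0.0025] hi [ 0.4509 -0.2105  0.0274] rect [ 437. -217.] [36. 13.] 50.6
   top rect [ 433.1 -223.7] [18.4  7.1] 66.4 mid [ 0.4332 -0.2245  0.0245] axis deg 57.0594251719138 [65 45 73]
spacer_center 0.66 [281. 251. 362. 306.] 1776 med [ 0.4587 -0.3256  0.0572] lo [ 0.4511 -0.34    0.0417] hi [ 0.4825 -0.3182  0.0591] rect [ 466. -325.] [39. 33.] 17.1
   top rect [ 466.4 -323.9] [35.2 31. ] 9.0 mid [ 0.4679 -0.3254  0.0686] axis deg -158.1444846183553 [41 30 19]
```

View pics/w3.png

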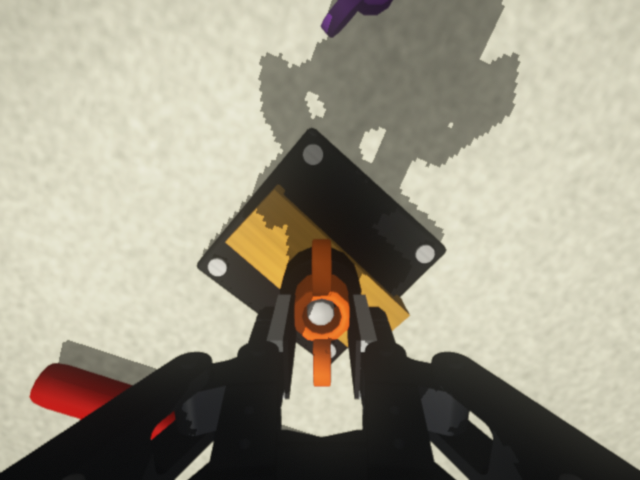

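The fingers hold the hub at (320,312), but about 5 mm off along the wings and a little high. I'll open and re-centre.

```bash
python3 -m pendant '[0,0,0,0,0,0,0,0,0,0,0,0,0,0,-0.005,0.009,-0.009,0,0,0,0,-0.005,0.009,-0.009,0,0,0,0,-0.005,0.009,-0.009,0,0,0,0]'; sleep 0; python3 -c "
from station import observe;print(observe()['eef_pos'])"
```

```text
time: 4.6
eef_pos: [0.4682, -0.3355, 0.0615]
tool_rot: [-1.755, -2.604, -0.0]
contact_force: [0.3, -1.1, -0.3]
finger_gap: 0.043
finger_force: 0.0
[ 0.46821339 -0.33553389  0.06148965]
```

```bash
python3 -m pendant '[0,0,0,0,0,0,-1,0,0,0,0,0,0,-1,0,0,0,0,0,0,-1,0,0,0,0,0,0,-1,0,0,0,0,0,0,-1]' 40
```

```text
time: 5.1
eef_pos: [0.4688, -0.3361, 0.0621]
tool_rot: [1.756, 2.605, -0.0]
contact_force: [-0.1, -0.3, 0.3]
finger_gap: 0.0218
finger_force: 39.3
```

```bash
python3 -m pendant '[0,0,0.05,0,0,0,-1,0,0,0.15,0,0,0,-1,0,0,0.3,0,0,0,-1,0,0,0.45,0,0,0,-1,0,0,0.5,0,0,0,-1,0,0,0.5,0,0,0,-1]'
python3 look.py w4 wingnut_center spacer_center bracket_center
```

```text
time: 5.7
eef_pos: [0.4706, -0.3376, 0.2165]
tool_rot: [1.751, 2.599, -0.001]
contact_force: [0.2, -0.2, -1.2]
finger_gap: 0.0215
finger_force: 39.9
[ 0.469  -0.3364  0.2135] [ 1.7541  2.6032 -0.0005]
wingnut_center 0.9 [290. 254. 350. 409.] 4588 med [ 0.4697 -0.3374  0.2303] lo [ 0.4571 -0.3599  0.2142] hi [ 0.4798 -0.3098  0.2394] rect [ 497. -407.] [ 32. 212.] 25.4
   top rect [ 472.8 -336. ] [14.2 59.7] 22.8 mid [ 0.4685 -0.3375  0.2368] axis deg 112.03986312449189 [123  61  27]
wingnut_center 0.83 [324.  12. 379.  77.] 1069 med [ 0.4427 -0.2034  0.0187] lo [ 0.4294 -0.2312  0.0006] hi [ 0.4532 -0.1797  0.0271] rect [ 441. -205.] [57. 25.] 85.3
   top rect [ 441.  -204.8] [58.9  7. ] 67.1 mid [ 0.4411 -0.2054  0.0246] axis deg 67.43950481003394 [67 49 73]
spacer_center 0.93 [300. 192. 345. 239.] 1239 med [ 0.4672 -0.3331  0.0577] lo [ 0.4524 -0.3517  0.0469] hi [ 0.4842 -0.3187  0.0592] rect [ 472. -339.] [35. 45.] 46.9
   top rect [ 468.6 -335.5] [34.6 34.4] 44.8 mid [ 0.4685 -0.3359  0.0634] axis deg 104.92437318421617 [42 38 31]
bracket_center 0.59 [265. 160. 370. 260.] 2767 med [ 0.4531 -0.3337  0.0398] lo [ 0.4258 -0.3635  0.0332] hi [ 0.5123 -0.3079  0.0413] rect [ 473. -342.] [ 41. 103.] 67.9
   top rect [ 468.6 -336.2] [34.5 90.1] 67.9 mid [ 0.4689 -0.3363  0.0459] axis deg 158.34554442436138 [159 121  54]
```

```bash
python3 -m pendant '[0.15,1,0,0,0,-0.245,-1,0.15,1,0,0,0,-0.245,-1,0.15,1,0,0,0,-0.245,-1,0.15,1,0,0,0,-0.245,-1,0.15,1,0,0,0,-0.245,-1,0.15,1,0,0,0,-0.245,-1,0.15,1,0,0,0,-0.245,-1,0.15,1,0,0,0,-0.245,-1]'
python3 -m pendant '[0,0.45,0.1,0,0,0,-1,0,0.45,0.1,0,0,0,-1,0,0.45,0.1,0,0,0,-1,0,0.45,0.1,0,0,0,-1,0,0.45,0.1,0,0,0,-1]'
python3 look.py w5 wingnut_center tray; python3 - <<'E'
from h import *
p=cams.read_camera("wrist");w=cloud(p);r=outline_of("tray",p)[0]["region"]
q=w[r&(np.abs(w[...,2]-.027)<.005)]
b=cv2.minAreaRect((q[:,:2]*1000).astype(np.float32));print("rim",len(q),b, q.min(0),q.max(0))
p=cams.read_camera("scene");w=cloud(p);r=outline_of("tray",p)[0]["region"]
q=w[r&(np.abs(w[...,2]-.014)<.02)]
b=cv2.minAreaRect((q[:,:2]*1000).astype(np.float32));print("scene",len(q),b)
E
```

```text
time: 6.7
eef_pos: [0.5124, -0.0344, 0.21]
tool_rot: [-2.215, -2.223, 0.004]
contact_force: [-0.1, -0.0, 0.0]
finger_gap: 0.0218
finger_force: 39.9
time: 7.2
eef_pos: [0.5135, 0.0977, 0.2412]
tool_rot: [2.221, 2.222, -0.003]
contact_force: [0.4, -1.3, 0.2]
finger_gap: 0.0218
finger_force: 39.9
[0.5133 0.0972 0.241 ] [-2.2224 -2.2199  0.004 ]
wingnut_center 0.72 [292. 258. 349. 404.] 4545 med [0.5122 0.0972 0.2551] lo [0.5024 0.0733 0.239 ] hi [0.5218 0.1273 0.2641] rect [521.  23.] [ 22. 213.] 6.7
   top rect [512.   98.1] [ 6.8 59.9] 0.2 mid [0.512  0.0981 0.2617] axis deg 89.93739830266443 [138  68  30]
wingnut_center 0.36 [213.   0. 422. 191.] 32852 med [0.5029 0.2069 0.004 ] lo [0.4185 0.1253 0.0022] hi [0.584  0.2722 0.0281] rect [499. 206.] [167. 174.] 80.1
   top rect [500.5 204.8] [158.3 160.6] 79.7 mid [0.5006 0.1915 0.0257] axis deg -178.879264564439 [ 31  66 142]
tray 0.77 [210.   2. 423. 189.] 33025 med [0.5028 0.2062 0.004 ] lo [0.418  0.1245 0.0021] hi [0.5839 0.2721 0.028 ] rect [499. 205.] [169. 175.] 80.1
   top rect [500.4 204.8] [158.3 160.8] 79.7 mid [0.5003 0.1915 0.0257] axis deg -179.38458276638227 [ 32  67 142]
rim 2745 ((500.5688171386719, 204.54437255859375), (157.48672485351562, 160.5077667236328), 79.48175048828125) [0.40831429 0.114203   0.02202763] [0.59317013 0.26918854 0.0304296 ]
scene 15076 ((500.68597412109375, 237.38534545898438), (259.6249694824219, 179.62014770507812), 79.62464904785156)
```

View pics/w5.png

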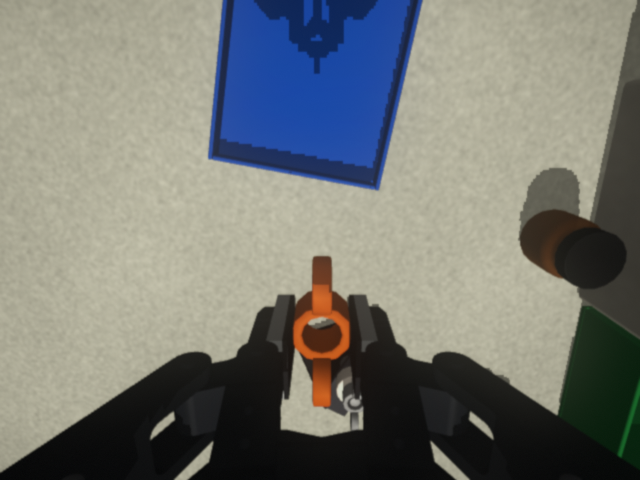

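The wrist view shows the nut still held level at (322,335). The tray's near edge runs from (210,157) to (379,188). That gives a tray yaw of about -10.4° and a centre of about (0.508,0.244). Next I'll go over the placing spot and then down.

```bash
python3 -m pendant '[0.135,0.681,0,0,0,-0.115,-1,0.135,0.681,0,0,0,-0.115,-1,0.135,0.681,0,0,0,-0.115,-1,0.135,0.681,0,0,0,-0.115,-1,0.135,0.681,-0.2,0,0,-0.115,-1,0.135,0.681,-0.4,0,0,-0.115,-1,0.135,0.681,-0.55,0,0,-0.115,-1,0.135,0.681,-0.6,0,0,-0.115,-1,0.135,0.681,-0.6,0,0,-0.115,-1]'; python3 -c "
from station import observe;print(observe()['eef_pos'])"
```

```text
time: 8.45
eef_pos: [0.5491, 0.3005, 0.0556]
tool_rot: [-2.411, -2.009, 0.02]
contact_force: [-1.1, -0.2, -0.8]
finger_gap: 0.0216
finger_force: 39.8
[0.54914283 0.30049363 0.05558567]
```

```bash
python3 -m pendant '[0,0,-0.05,0,0,0,-1,0,0,-0.1,0,0,0,-1,0,0,-0.14,0,0,0,-1,0,0,-0.16,0,0,0,-1,0,0,-0.17,0,0,0,-1,0,0,-0.17,0,0,0,-1,0,0,-0.17,0,0,0,-1]'
```

```text
time: 9.15
eef_pos: [0.5547, 0.3035, 0.0116]
tool_rot: [2.413, 2.012, 0.002]
contact_force: [0.1, -0.4, 0.1]
finger_gap: 0.0214
finger_force: 39.9
```

```bash
python3 -m pendant '[0,0,-0.005,0,0,0,-1,0,0,-0.01,0,0,0,-1,0,0,-0.01,0,0,0,-1,0,0,-0.01,0,0,0,-1]'
```

```text
time: 9.55
eef_pos: [0.5543, 0.3033, 0.0082]
tool_rot: [2.413, 2.012, 0.0]
contact_force: [-0.6, -0.6, -0.6]
finger_gap: 0.0219
finger_force: 39.9
```

```bash
python3 -m pendant '[0,0,0,0,0,0,-0.25,0,0,0,0,0,0,-0.25,0,0,0,0,0,0,-0.25,0,0,0,0,0,0,-0.25,0,0,0.1,0,0,0,-0.25,0,0,0.3,0,0,0,-0.25,0,0,0.5,0,0,0,-0.25,0,0,0.75,0,0,0,-0.25,0,0,0.75,0,0,0,-0.25]'
python3 look.py w6 wingnut_center; python3 -c "
from station import observe;print(observe()['joint_pos'])"
```

```text
time: 10.45
eef_pos: [0.5544, 0.3034, 0.2359]
tool_rot: [2.412, 2.012, 0.003]
contact_force: [0.9, -0.2, -0.5]
finger_gap: 0.0321
finger_force: 0.0
[0.5589 0.3055 0.2455] [2.4092 2.0094 0.025 ]
wingnut_center 0.66 [306. 171. 334. 239.] 698 med [0.5522 0.303  0.0223] lo [0.5418 0.2775 0.0037] hi [0.5629 0.3311 0.0313] rect [552. 303.] [57. 23.] 61.6
   top rect [552.5 303. ] [58.   5.7] 79.7 mid [0.5526 0.3029 0.0286] axis deg 79.58772095067957 [159  79  63]
[4.31848940e-01 3.11159840e-01 1.60580553e+00 4.18895318e-05
 1.20752835e+00 6.12447226e-01]
```

The nut lies flat in the tray, its top at 31 mm as expected. Back for the spacer, keeping this yaw.

```bash
python3 -m pendant '[-0.14,-1,0,0,0,0,0.4,-0.14,-1,0,0,0,0,0.4,-0.14,-1,0,0,0,0,0.4,-0.14,-1,0,0,0,0,0.4,-0.14,-1,0,0,0,0,0.4,-0.14,-1,0,0,0,0,0.4,-0.14,-1,0,0,0,0,0.4]'
python3 -m pendant '[-0.147,-1,0,0,0,0,0.4,-0.147,-1,0,0,0,0,0.4,-0.147,-1,0,0,0,0,0.4,-0.147,-1,0,0,0,0,0.4,-0.147,-1,0,0,0,0,0.4,-0.147,-1,0,0,0,0,0.4,-0.147,-1,0,0,0,0,0.4,-0.147,-1,0,0,0,0,0.4]'
python3 -m pendant '[0,-0.13,-0.15,0,0,0,0.4,0,-0.13,-0.3,0,0,0,0.4,0,-0.13,-0.3,0,0,0,0.4,0,-0.13,-0.3,0,0,0,0.4,0,-0.13,-0.3,0,0,0,0.4]'
python3 look.py w7 spacer_center bracket_center
```

```text
time: 11.25
eef_pos: [0.5108, -0.0017, 0.2324]
tool_rot: [2.418, 2.004, -0.004]
contact_force: [-0.4, 0.6, 0.3]
finger_gap: 0.0595
finger_force: 0.0
time: 12.05
eef_pos: [0.4677, -0.2972, 0.2322]
tool_rot: [-2.414, -2.008, -0.001]
contact_force: [-0.4, -1.0, -0.6]
finger_gap: 0.0595
finger_force: 0.0
time: 12.55
eef_pos: [0.4698, -0.3351, 0.1451]
tool_rot: [2.409, 2.013, 0.001]
contact_force: [0.5, 0.1, -0.5]
finger_gap: 0.0599
finger_force: 0.0
[ 0.4701 -0.3357  0.1458] [2.4078 2.0112 0.0018]
spacer_center 0.66 [295. 217. 350. 275.] 1934 med [ 0.4696 -0.3313  0.0576] lo [ 0.4533 -0.3506  0.0459] hi [ 0.4845 -0.3186  0.0591] rect [ 469. -336.] [35. 34.] 86.5
   top rect [ 468.8 -335.3] [34.1 34.5] 75.6 mid [ 0.4687 -0.3355  0.0566] axis deg 178.51732387420196 [39 35 29]
bracket_center 0.7 [249. 198. 394. 276.] 4571 med [ 0.4613 -0.3332  0.0398] lo [ 0.4256 -0.3634  0.0256] hi [ 0.5123 -0.3068  0.0414] rect [ 470. -342.] [ 47. 104.] 68.0
   top rect [ 468.7 -335.9] [35.1 90.3] 68.0 mid [ 0.4685 -0.3356  0.0471] axis deg 158.30934760564872 [158 120  53]
```

```bash
python3 -m pendant '[0,0,-0.15,0,0,0,0.4,0,0,-0.28,0,0,0,0.4,0,0,-0.325,0,0,0,0.4,0,0,-0.325,0,0,0,0.4,0,0,-0.325,0,0,0,0.4]'
```

```text
time: 13.2
eef_pos: [0.4694, -0.3367, 0.0473]
tool_rot: [2.41, 2.01, 0.001]
contact_force: [0.1, -0.6, 0.6]
finger_gap: 0.0599
finger_force: 0.0
```

```bash
python3 -m pendant '[-0.002,0.003,-0.008,0,0,0,0,-0.002,0.003,-0.008,0,0,0,-0.2,-0.002,0.003,-0.008,0,0,0,-1,-0.002,0.003,-0.008,0,0,0,-1,-0.002,0.003,-0.008,0,0,0,-1,-0.002,0.003,-0.008,0,0,0,-1]' 40
```

```text
time: 13.8
eef_pos: [0.4688, -0.3359, 0.0454]
tool_rot: [2.41, 2.01, 0.001]
contact_force: [-0.4, 1.2, 6.5]
finger_gap: 0.0331
finger_force: 39.5
```

```bash
python3 -m pendant '[0,0,0.02,0,0,0,-1,0,0,0.1,0,0,0,-1,0,0,0.25,0,0,0,-1,0,0,0.4,0,0,0,-1,0,0,0.55,0,0,0,-1,0,0,0.6,0,0,0,-1,0,0,0.6,0,0,0,-1]'
python3 look.py w8 spacer_center bracket_center
```

```text
time: 14.5
eef_pos: [0.4692, -0.3363, 0.2269]
tool_rot: [2.407, 2.007, 0.002]
contact_force: [0.7, 0.6, -0.3]
finger_gap: 0.0334
finger_force: 41.8
[ 0.4677 -0.335   0.2239] [2.4114 2.0108 0.0005]
spacer_center 0.57 [277. 273. 369. 374.] 6618 med [ 0.4677 -0.3331  0.2388] lo [ 0.4521 -0.3514  0.2239] hi [ 0.4834 -0.3187  0.2403] rect [ 462. -424.] [211.  63.] 76.9
   top rect [ 467.5 -336. ] [35.9 33.8] 79.8 mid [ 0.4676 -0.3359  0.2379] axis deg 77.64292150155033 [39 38 34]
bracket_center 0.71 [266. 183. 375. 240.] 3599 med [ 0.4695 -0.3352  0.0399] lo [ 0.4273 -0.3622  0.0379] hi [ 0.5109 -0.3096  0.0413] rect [ 467. -340.] [43. 90.] 68.2
   top rect [ 468.7 -336.3] [34.7 90. ] 68.3 mid [ 0.4689 -0.3361  0.0538] axis deg 158.38959791485317 [172 132  58]
```

View pics/w8.png

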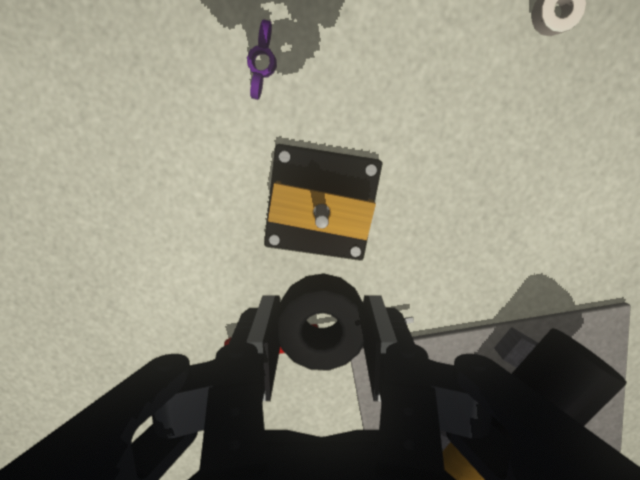

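The spacer is held level at (320,322), and the bracket is still on its stud at (320,212). Carrying the spacer to the tray.

```bash
python3 -m pendant '[0.1,1,0,0,0,0,-1,0.1,1,0,0,0,0,-1,0.1,1,0,0,0,0,-1,0.1,1,0,0,0,0,-1,0.1,1,0,0,0,0,-1,0.1,1,0,0,0,0,-1,0.1,1,0,0,0,0,-1]'
python3 -m pendant '[-0.06,1,0,0,0,0,-1,-0.06,1,0,0,0,0,-1,-0.06,1,0,0,0,0,-1,-0.06,1,0,0,0,0,-1,-0.06,1,0,0,0,0,-1,-0.06,1,0,0,0,0,-1,-0.06,1,0,0,0,0,-1,-0.06,1,0,0,0,0,-1]'
python3 -m pendant '[0,0.085,-0.15,0,0,0,-1,0,0.085,-0.3,0,0,0,-1,0,0.085,-0.45,0,0,0,-1,0,0.085,-0.55,0,0,0,-1,0,0.085,-0.55,0,0,0,-1,0,0.085,-0.55,0,0,0,-1]'
```

```text
time: 15.35
eef_pos: [0.4954, -0.0291, 0.22]
tool_rot: [-2.401, -2.016, 0.004]
contact_force: [0.1, -0.5, -0.8]
finger_gap: 0.0336
finger_force: 41.8
time: 16.15
eef_pos: [0.4781, 0.2649, 0.2206]
tool_rot: [-2.41, -2.015, 0.008]
contact_force: [-0.1, -1.2, -0.1]
finger_gap: 0.0338
finger_force: 41.8
time: 16.75
eef_pos: [0.4793, 0.2886, 0.0574]
tool_rot: [-2.415, -2.009, 0.004]
contact_force: [0.5, 0.0, 0.2]
finger_gap: 0.0337
finger_force: 41.8
```

```bash
python3 -m pendant '[0,0,-0.06,0,0,0,-1,0,0,-0.11,0,0,0,-1,0,0,-0.15,0,0,0,-1,0,0,-0.155,0,0,0,-1,0,0,-0.155,0,0,0,-1,0,0,-0.155,0,0,0,-1]'
```

```text
time: 17.35
eef_pos: [0.4801, 0.291, 0.0123]
tool_rot: [2.412, 2.012, 0.002]
contact_force: [0.4, -0.2, 0.2]
finger_gap: 0.0337
finger_force: 41.8
```

```bash
python3 -m pendant '[0,0,-0.005,0,0,0,-1,0,0,-0.01,0,0,0,-1,0,0,-0.01,0,0,0,-1,0,0,-0.01,0,0,0,-1]'
```

```text
time: 17.75
eef_pos: [0.4801, 0.291, 0.0095]
tool_rot: [2.412, 2.012, 0.002]
contact_force: [-0.7, -0.5, 4.4]
finger_gap: 0.0337
finger_force: 42.3
```

```bash
python3 -m pendant '[0,0,0,0,0,0,-0.05,0,0,0,0,0,0,-0.05,0,0,0,0,0,0,-0.05,0,0,0,0,0,0,-0.05,0,0,0.1,0,0,0,-0.05,0,0,0.3,0,0,0,-0.05,0,0,0.5,0,0,0,-0.05,0,0,0.75,0,0,0,-0.05,0,0,0.75,0,0,0,-0.05]'
python3 look.py w9 wingnut_center spacer_center tray
```

```text
time: 18.65
eef_pos: [0.4796, 0.2907, 0.2362]
tool_rot: [2.413, 2.012, 0.002]
contact_force: [0.7, 0.2, -0.9]
finger_gap: 0.0409
finger_force: 0.0
[0.4842 0.2931 0.2451] [2.4098 2.0098 0.0242]
wingnut_center 0.84 [380. 142. 409. 211.] 872 med [0.5518 0.3036 0.0223] lo [0.5412 0.2756 0.0067] hi [0.5613 0.3315 0.0314] rect [552. 303.] [23. 58.] 5.4
   top rect [552.3 302.5] [58.8  7.3] 79.4 mid [0.552  0.3027 0.0288] axis deg 79.31878595940685 [146  72  58]
spacer_center 0.73 [297. 188. 339. 225.] 995 med [0.4749 0.2914 0.0216] lo [0.459  0.2751 0.0051] hi [0.4913 0.3075 0.0233] rect [475. 290.] [35. 35.] 61.0
   top rect [475.1 290.9] [34.8 33.6] 37.0 mid [0.4751 0.2906 0.0205] axis deg -135.25533327271177 [31 38 58]
tray 0.74 [278. 116. 457. 354.] 35312 med [0.506  0.2582 0.0041] lo [0.4224 0.1342 0.0024] hi [0.5976 0.364  0.0282] rect [510. 237.] [259. 173.] 79.6
   top rect [508.  245.5] [239.5 160.3] 79.5 mid [0.5076 0.2508 0.1498] axis deg 67.7154096903582 [ 41  83 169]
```

View pics/w9.png

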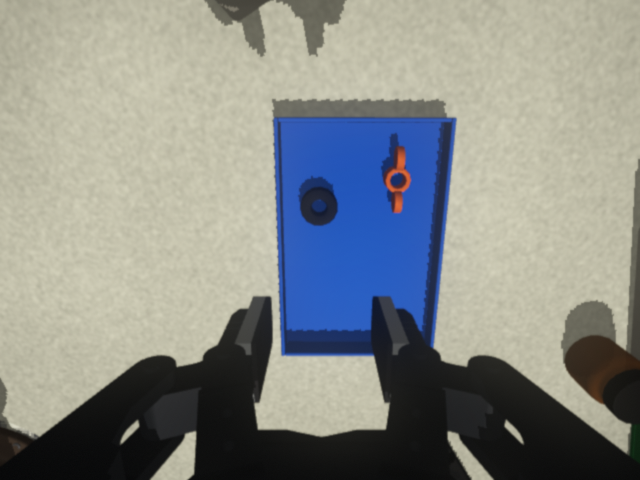

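The wrist view shows the spacer at (320,206) and the nut at (397,180), both flat in the tray, with the near half free. Now for the bracket, with the fingers turned across its long edges.

```bash
python3 -m pendant '[0.1,-1,0,0,0,0.44,0.6,0.1,-1,0,0,0,0.44,0.6,0.1,-1,0,0,0,0.44,0.6,0.1,-1,0,0,0,0.44,0.6,0.1,-1,0,0,0,0.44,0.6,0.1,-1,0,0,0,0.44,0.6,0.1,-1,0,0,0,0.44,0.6]'
python3 -m pendant '[-0.137,-1,0,0,0,0.433,0.6,-0.137,-1,0,0,0,0.433,0.6,-0.137,-1,0,0,0,0.433,0.6,-0.137,-1,0,0,0,0.433,0.6,-0.137,-1,0,0,0,0.433,0.6,-0.137,-1,0,0,0,0.433,0.6,-0.137,-1,0,0,0,0.433,0.6,-0.137,-1,0,0,0,0.433,0.6]'
python3 -m pendant '[0,-0.09,-0.1,0,0,0,0.6,0,-0.09,-0.25,0,0,0,0.6,0,-0.09,-0.35,0,0,0,0.6,0,-0.09,-0.35,0,0,0,0.6,0,-0.09,-0.35,0,0,0,0.6,0,-0.09,-0.35,0,0,0,0.6]'
python3 look.py w10 bracket_center; python3 -c "
from station import observe;from scipy.spatial.transform import Rotation as R
import numpy as np
y=R.from_rotvec(observe()['tool_rot']).as_matrix()[:,1];print(np.degrees(np.arctan2(y[1],y[0])),observe()['joint_pos'])"
```

```text
time: 19.55
eef_pos: [0.5077, -0.0125, 0.2308]
tool_rot: [-1.589, -2.705, 0.005]
contact_force: [1.5, -0.2, 0.4]
finger_gap: 0.0683
finger_force: 0.0
time: 20.35
eef_pos: [0.4662, -0.3121, 0.2307]
tool_rot: [-0.6, -3.079, -0.001]
contact_force: [0.3, -0.0, -0.2]
finger_gap: 0.068
finger_force: 0.0
time: 20.95
eef_pos: [0.4696, -0.3366, 0.1301]
tool_rot: [0.592, 3.083, -0.002]
contact_force: [0.3, -0.8, 0.6]
finger_gap: 0.0684
finger_force: 0.0
[ 0.4699 -0.337   0.1308] [ 0.5919  3.0819 -0.0028]
bracket_center 0.86 [294. 172. 350. 312.] 6688 med [ 0.4603 -0.3335  0.0398] lo [ 0.4248 -0.3616  0.0338] hi [ 0.5098 -0.3087  0.0412] rect [ 468. -336.] [39. 91.] 69.4
   top rect [ 468.6 -336. ] [34.  90.2] 68.3 mid [ 0.4682 -0.3359  0.0548] axis deg 158.34680744373165 [161 122  53]
68.25206413837991 [-6.97550099e-01  3.31956130e-01  1.82504690e+00  5.65224424e-05
  9.80441362e-01 -1.88880718e+00]
```

View pics/w10.png

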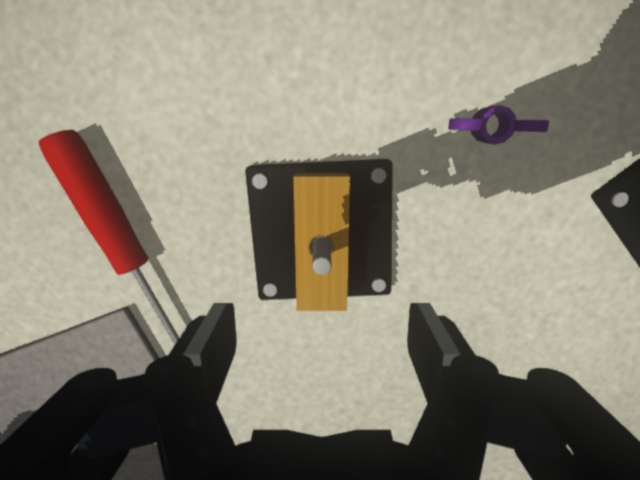

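The wrist view shows the bracket centred at (322,242), square between the fingers. Going down and gripping the plate's long edges.

```bash
python3 -m pendant '[-0.003,0.003,-0.12,0,0,0,0.6,-0.003,0.003,-0.24,0,0,0,0.6,-0.003,0.003,-0.32,0,0,0,0.6,-0.003,0.003,-0.345,0,0,0,0.6,-0.003,0.003,-0.345,0,0,0,0.2,-0.003,0.003,-0.345,0,0,0,0]'
python3 -m pendant '[0,0,0,0,0,0,-1,0,0,0,0,0,0,-1,0,0,0,0,0,0,-1,0,0,0,0,0,0,-1,0,0,0,0,0,0,-1]' 60
```

```text
time: 21.65
eef_pos: [0.469, -0.3365, 0.0271]
tool_rot: [0.593, 3.082, -0.003]
contact_force: [-0.3, 0.7, 0.0]
finger_gap: 0.043
finger_force: 0.0
time: 22.15
eef_pos: [0.4693, -0.3369, 0.0277]
tool_rot: [0.593, 3.081, -0.004]
contact_force: [-0.3, -0.2, 7.3]
finger_gap: 0.032
finger_force: 60.0
```

```bash
python3 -m pendant '[0,0,0.02,0,0,0,-1,0,0,0.08,0,0,0,-1,0,0,0.2,0,0,0,-1,0,0,0.35,0,0,0,-1,0,0,0.5,0,0,0,-1,0,0,0.63,0,0,0,-1,0,0,0.63,0,0,0,-1]'
python3 look.py w11 bracket_center
```

```text
time: 22.85
eef_pos: [0.4712, -0.3384, 0.2221]
tool_rot: [0.591, 3.073, -0.011]
contact_force: [0.3, -1.9, -0.0]
finger_gap: 0.0322
finger_force: 61.8
[ 0.4695 -0.337   0.2187] [ 0.592   3.0777 -0.0065]
bracket_center 0.97 [271. 202. 371. 428.] 18627 med [ 0.461  -0.3351  0.2341] lo [ 0.4258 -0.3638  0.2216] hi [ 0.5119 -0.3099  0.2354] rect [ 575. -380.] [ 98. 317.] 67.8
   top rect [ 470.7 -337.5] [35. 91.] 68.4 mid [ 0.4704 -0.3376  0.2362] axis deg 158.25014037935443 [138 105  46]
```

View pics/w11.png

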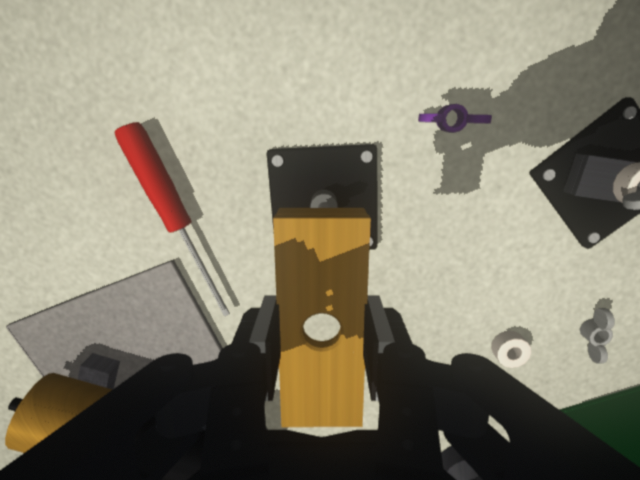

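The bracket is off the stud, held level with its bore at (322,328). Carrying it to the near half of the tray.

```bash
python3 -m pendant '[0.1,1,0,0,0,0.127,-1,0.1,1,0,0,0,0.127,-1,0.1,1,0,0,0,0.127,-1,0.1,1,0,0,0,0.127,-1,0.1,1,0,0,0,0.127,-1,0.1,1,0,0,0,0.127,-1,0.1,1,0,0,0,0.127,-1]'
python3 -m pendant '[0,0.759,0,0,0,0,-1,0,0.759,0,0,0,0,-1,0,0.759,0,0,0,0,-1,0,0.759,0,0,0,0,-1,0,0.759,-0.15,0,0,0,-1,0,0.759,-0.3,0,0,0,-1,0,0.759,-0.45,0,0,0,-1,0,0.759,-0.5,0,0,0,-1,0,0.759,-0.5,0,0,0,-1,0,0.759,-0.5,0,0,0,-1]'
python3 look.py w12 bracket_center
```

```text
time: 23.65
eef_pos: [0.4954, -0.0297, 0.2116]
tool_rot: [-0.273, -3.124, -0.005]
contact_force: [-0.7, -0.8, -1.3]
finger_gap: 0.0319
finger_force: 61.8
time: 24.65
eef_pos: [0.4984, 0.1919, 0.0648]
tool_rot: [0.285, 3.128, 0.0]
contact_force: [0.6, -0.3, -0.8]
finger_gap: 0.0321
finger_force: 61.8
[0.4995 0.1923 0.066 ] [0.2844 3.1254 0.0019]
bracket_center 0.75 [272. 206. 370. 425.] 18505 med [0.4873 0.1938 0.0768] lo [0.4524 0.1731 0.0668] hi [0.5397 0.2139 0.0781] rect [513. 190.] [ 53. 122.] 79.4
   top rect [498.  192.6] [34.2 91.4] 79.5 mid [0.4978 0.1927 0.0756] axis deg 169.65914838287364 [182 142  67]
```

```bash
python3 -m pendant '[0,0,-0.06,0,0,0,-1,0,0,-0.12,0,0,0,-1,0,0,-0.16,0,0,0,-1,0,0,-0.176,0,0,0,-1,0,0,-0.176,0,0,0,-1,0,0,-0.176,0,0,0,-1]'
```

```text
time: 25.35
eef_pos: [0.4984, 0.1925, 0.0123]
tool_rot: [0.283, 3.127, 0.001]
contact_force: [0.1, -0.4, -0.1]
finger_gap: 0.0322
finger_force: 61.8
```

```bash
python3 -m pendant '[0,0,-0.005,0,0,0,-1,0,0,-0.01,0,0,0,-1,0,0,-0.01,0,0,0,-1,0,0,-0.01,0,0,0,-1]'
```

```text
time: 25.75
eef_pos: [0.4983, 0.1926, 0.0097]
tool_rot: [0.283, 3.128, 0.001]
contact_force: [-1.5, -0.6, 5.7]
finger_gap: 0.0324
finger_force: 62.4
```

```bash
python3 -m pendant '[0,0,0,0,0,0,0.05,0,0,0,0,0,0,0.05,0,0,0,0,0,0,0.05,0,0,0,0,0,0,0.05,0,0,0.1,0,0,0,0.05,0,0,0.3,0,0,0,0.05,0,0,0.5,0,0,0,0.05,0,0,0.75,0,0,0,0.05,0,0,0.75,0,0,0,0.05,0,0,0.75,0,0,0,0.05]'
python3 look.py w13 wingnut_center spacer_center bracket_center
```

```text
time: 26.75
eef_pos: [0.5027, 0.1939, 0.2417]
tool_rot: [0.282, 3.114, 0.009]
contact_force: [0.4, -0.6, 0.3]
finger_gap: 0.0447
finger_force: 0.0
[0.5004 0.1932 0.2379] [0.2825 3.12   0.0055]
wingnut_center 0.89 [404. 212. 469. 244.] 938 med [0.5515 0.303  0.0217] lo [0.5411 0.274  0.0036] hi [0.5625 0.329  0.031 ] rect [554. 301.] [59. 28.] 62.3
   top rect [552.3 302.1] [59.5  7.4] 79.9 mid [0.5519 0.3019 0.0286] axis deg 79.54826077128136 [153  77  62]
spacer_center 0.97 [394. 137. 437. 178.] 1133 med [0.4753 0.2893 0.0214] lo [0.459  0.273  0.0039] hi [0.4915 0.306  0.0232] rect [477. 291.] [39. 36.] 66.6
   top rect [475.4 290.2] [35.7 33.7] 79.1 mid [0.4753 0.29   0.0204] axis deg 65.53331136908868 [29 36 59]
bracket_center 0.63 [298. 147. 336. 243.] 3326 med [0.4939 0.1936 0.0218] lo [0.4537 0.1731 0.004 ] hi [0.5407 0.2141 0.0234] rect [498. 193.] [37. 91.] 80.3
   top rect [498.1 193.1] [33.7 90.8] 80.1 mid [0.4979 0.1931 0.0211] axis deg 170.050079913042 [176 136  77]
```

View pics/w13.png

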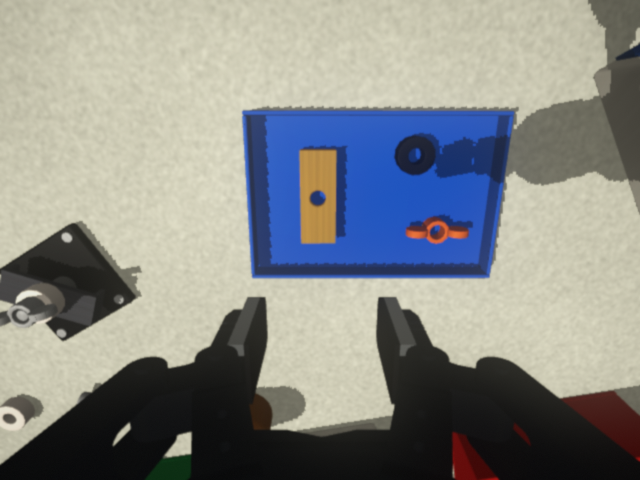

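The final view shows the bracket at (318,196), the spacer at (415,155) and the nut at (437,231). All three lie flat and separate in the tray, and the gripper is clear of them.

```bash
python3 -c "
from station import sign_off;print(sign_off())"
```

```text
the job is handed in; nothing more can be done
None
```

The nut, spacer and bracket were taken off in order and set down flat and apart in the blue tray, and the job was handed in at about 27 s; sign-off returned no verdict.

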